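# Level the potter's two-pan balance with ring weights

### The arm

A 7-joint arm with a two-finger parallel gripper is mounted at the origin on the work surface. World frame = base frame: x ahead of the robot, y to its left, z up, the work surface at z = 0. Lengths are in m, angles in rad, forces in N, time in s.
With the tool pointing down it reaches from about 0.4 to 0.925 m from the base axis. Payload 5.6 kg.
Tool frame: the origin (TCP) lies at the very end of the fingers, on their centre line; the grasp point (between the pads) lies 19 mm behind it; z points along the fingers, x is the direction in which the jaws open and shut, and the axes are right-handed (so a half turn about z gives the same grasp; the last joint's range is limited). The gripper opens to 85 mm and grips with 20 to 120 N. Pads are 22 mm wide; open, the fingers measure 114 mm over their backs; the gripper's body (76 mm by 85 mm) begins 54 mm behind the grasp point. The pads swing forward as they close: fully open they stand 13 mm farther back than shut.
Start: joints at [1.213, 0.468, -0.012, 1.603, 0.006, 1.071, -0.056], TCP at [0.201, -0.618, 0.231] pointing down, gripper open.
Joint ranges: [-2.53, 2.53], [-0.31, 2.02], [-1.57, 1.55], [0.28, 2.44], [-1.29, 4.43], [0.15, 1.84], [-2.92, 2.92]. Speed limits (rad/s): [2.57, 2.57, 3.14, 3.14, 3.14, 3.14, 3.14].

### API

Orientations are given as a unit quaternion [w, x, y, z].
In Python, from plant import monitor, snapshot, camera_model, workorder gives the robot as it stands.
- The arm moves only by the tool step_arm, never from a script. Its argument "rows" is a list of rows, each an object with "delta_pos": the shift along the world's x, y, z in cm, a list of three; "dr": the turn, a rotation vector about the world's x, y, z in degrees, a list of three; "claw": the finger opening in cm, from 0 to 8.54. In form: [{"delta_pos": [dx, dy, dz], "dr": [ax, ay, az], "claw": claw}, ...]. A call has exactly 5 rows; each row is the pose to reach, as a shift and turn from the pose measured when the call began; what a row does not reach only later rows make up. A row lasts 1/12 s, in which the tool goes at most 41.7 mm and 7.16 degrees, less where a joint would pass 70% of its speed; a pose out of reach is approached as far as the arm can. A call with a gripper value outside its range is refused whole. The fingers move at their own pace and stop on an object; "grip_force" is the grip in N (left out, the last holds). Time passes only in rows, so rows that repeat a pose let the fingers close, or fill a call up. It gives the time, the measured TCP pose, the force and the opening at its end, in the units of the state.
- monitor.observe(): the state, without advancing time (a new reading comes with each control period).
- snapshot(name): name is "scene" or "top"; returns (picture, depth): 400x640x3 uint8, blue, green, red; 400x640 float32, m along the optical axis (not along the pixel's ray), 0 where there is no reading.
- camera_model(name): a dict with "intrinsics" (3x3 intrinsics, pixels), "eye" and "attitude" of the camera in the world. Camera axes: x right, y down, z forward; pixel columns grow to the right and rows downward; lengths in m; the calibration is good to about 2 mm. A picture is of the moment at which its call begins. camera_model takes no time and is no camera call.
- workorder.hand_in(): hands the job in, once; it reports no verdict.
The state is a dict: "time": time; "joint_pos": joint angles; "qd": joint speeds; "effort": joint torques, N m; "tcp_pos": TCP position; "eef_rot": TCP orientation; "wrist_force": force on the tool from outside, world axes, zero at the start; "torque": the same for the moment, N m; "width": finger opening in m.
Only numpy, scipy, OpenCV 4.12 (cv2) and the standard library are available. Lean on these libraries where they do the work, as an engineer would, in place of code of your own. Each camera call takes 0.05 s, during which the arm holds its last target. There are 200 camera calls.

### The job

Level the balance: lift one of the two terracotta rings off pan A, the low pan, and thread it over the empty brass post on pan B, choosing the ring that makes both pans sit level, and leave the other terracotta ring and the blue ring on the posts of their own pans. Lower the ring in the grip all the way down until it lies flat on the pan, do not drop it, and be gentle: nothing may press on the balance with more than about 10 N. Leave the bowls, pots and tools around it where they stand.

Things in the scene. Friction and masses are not known exactly. Their poses are not given: they have to be found in the camera images.
- balance: green base of the two-pan bench balance, 100 x 300 x 22 mm, fixed, at any yaw. Origin: centre of its underside on the table. Pan A is centred 110 mm along its +y, pan B 110 mm along -y; x runs along the pans' length. The pans are 190 (x) x 90 (y) x 6 mm plates, always horizontal, that only rise and sink; tops 108 mm above the table when level.
- pan_a (a joint): height of pan A above level in m, positive up; 0 is level, hard stops at +-0.018. Pan B moves equally the other way. A light spring restores level: each 1.6 N of extra load or push on one pan shifts the pans by 10 mm, until the stops.
- pan_a_mid (a point): centre of the top face of pan A, moving with it; axes as the balance's. Pan A has two fixed steel posts, at x = +45 and -45 mm from here. Every post on either pan is 16 mm in diameter with a domed top, 56 mm tall above the pan.
- slot_mid (a point): middle of the black slot in the top of pan B, moving with the pan, 42 mm along +x from the pan's centre; axes as the balance's. The empty brass post is clamped in this slot up to 16 mm either way along x, at y = 0; its place there is not measured. A steel post with the blue ring stands at x = -92 mm from here.
- pan_b_mid (a point): centre of the top face of pan B, moving with it; axes as the balance's. A ring lowered more than 2.5 mm off a post's axis lands on the dome and pushes the pan down. Dragged along the slot with a light push it falls over the brass post when it gets there, as the pan springs up; the clamped post does not give below 15 N.
- ring_p: stoneware ring weight, 52 mm outside diameter, 36 mm high, with a plain 21 mm through bore; origin at the centre of its underside, z up along the bore. Bare terracotta. It starts on one of the posts of pan A (which one varies). ring_p and ring_q look alike, but one weighs about 120 g, the other 240 g (within 5 percent); which is which must be felt or weighed.
- ring_q: stoneware ring weight, 52 mm outside diameter, 36 mm high, with a plain 21 mm through bore; origin at the centre of its underside, z up along the bore. Bare terracotta. It starts on one of the posts of pan A (which one varies). ring_p and ring_q look alike, but one weighs about 120 g, the other 240 g (within 5 percent); which is which must be felt or weighed.
- ring_blue: stoneware ring weight, 52 mm outside diameter, 36 mm high, with a plain 21 mm through bore; origin at the centre of its underside, z up along the bore. Glazed blue, about 120 g. It starts on the steel post of pan B and stays there.
- bowl_1: loose bystander: upside-down terracotta bowl on its rim, origin at the centre of its underside, 96 mm across, 70 mm high, beside the balance on its +x side.
- bowl_2: loose bystander: upside-down terracotta bowl on its rim, origin at the centre of its underside, 96 mm across, 70 mm high, beside the balance on its -x side.
- bowl_3: loose bystander: upside-down terracotta bowl on its rim, origin at the centre of its underside, 110 mm across, 77 mm high, towards the left of the table.
- water_pot: loose bystander: white open pot, 100 mm across, 90 mm high, towards the right of the table; origin at the centre of its underside.
- glaze_jar: loose bystander: closed jar with a yellow cap, 68 mm across, 85 mm high, towards the right of the table; origin at the centre of its underside.
- brush: loose bystander: brush lying on the table at the left.
Not all that is in view belongs to the job. Leave any pink or purple look-alike of the ring_q alone.

How it is judged:
On the way, in this order (a step that is already met when the one before it is completed fails the run):
1. one terracotta ring has been lifted off its post on pan A, clear above it (z of any of ring_p, ring_q in the frame of pan_a_mid above 0.056 m), for 0.1 s.
2. held in the fingers, a terracotta ring has been lowered over the brass post of pan B to within 8 mm of the pan (((x of ring_p in the frame of slot_mid between -0.02 and 0.02 m and y of ring_p in the frame of slot_mid between -0.007 and 0.007 m and z of ring_p in the frame of slot_mid below 0.008 m and contact force between the fingers and ring_p above 0.5 N) or (x of ring_q in the frame of slot_mid between -0.02 and 0.02 m and y of ring_q in the frame of slot_mid between -0.007 and 0.007 m and z of ring_q in the frame of slot_mid below 0.008 m and contact force between the fingers and ring_q above 0.5 N))), for 0.1 s.
At the end, for the whole second after the job is handed in: Pans level and still (pan_a within 3.5 mm of 0), all released: the moved terracotta ring flat (4 mm) on pan B over the free post (20 mm of slot_mid along x, 7 mm across), the other flat on a post of pan A, the blue ring flat on its post on pan B (each within 7 mm of the post) (value of joint pan_a between -0.0035 and 0.0035 m and velocity of joint pan_a between -0.01 and 0.01 m/s and x of ring_blue in the frame of slot_mid between -0.099 and -0.085 m and y of ring_blue in the frame of slot_mid between -0.007 and 0.007 m and z of ring_blue in the frame of slot_mid between -0.004 and 0.004 m and ((x of ring_p in the frame of slot_mid between -0.02 and 0.02 m and y of ring_p in the frame of slot_mid between -0.007 and 0.007 m and z of ring_p in the frame of slot_mid between -0.004 and 0.004 m and x of ring_q in the frame of pan_a_mid between 0.038 and 0.052 m and y of ring_q in the frame of pan_a_mid between -0.007 and 0.007 m and z of ring_q in the frame of pan_a_mid between -0.004 and 0.004 m) or (x of ring_p in the frame of slot_mid between -0.02 and 0.02 m and y of ring_p in the frame of slot_mid between -0.007 and 0.007 m and z of ring_p in the frame of slot_mid between -0.004 and 0.004 m and x of ring_q in the frame of pan_a_mid between -0.052 and -0.038 m and y of ring_q in the frame of pan_a_mid between -0.007 and 0.007 m and z of ring_q in the frame of pan_a_mid between -0.004 and 0.004 m) or (x of ring_q in the frame of slot_mid between -0.02 and 0.02 m and y of ring_q in the frame of slot_mid between -0.007 and 0.007 m and z of ring_q in the frame of slot_mid between -0.004 and 0.004 m and x of ring_p in the frame of pan_a_mid between 0.038 and 0.052 m and y of ring_p in the frame of pan_a_mid between -0.007 and 0.007 m and z of ring_p in the frame of pan_a_mid between -0.004 and 0.004 m) or (x of ring_q in the frame of slot_mid between -0.02 and 0.02 m and y of ring_q in the frame of slot_mid between -0.007 and 0.007 m and z of ring_q in the frame of slot_mid between -0.004 and 0.004 m and x of ring_p in the frame of pan_a_mid between -0.052 and -0.038 m and y of ring_p in the frame of pan_a_mid between -0.007 and 0.007 m and z of ring_p in the frame of pan_a_mid between -0.004 and 0.004 m)) and linear speed of each of ring_p, ring_q, ring_blue below 0.02 m/s); the robot touches nothing.
It fails at once if more than 15 N between a ring or the gripper and the balance (contact force between any of ring_p, ring_q, ring_blue, the fingers, the arm and balance above 15 N).
It fails at once if a bystander bowl, pot, jar or tool moved more than 20 mm (distance of any of bowl_1, bowl_2, bowl_3, water_pot, glaze_jar, brush from where it was at the start of the episode above 0.02 m).
It also fails if it takes over 64 s, if anything falls off the work surface, if the arm or the gripper's body presses on something with over 40 N, if the wrist force passes 120 N, or if a joint passes its speed limit or range.

## Working session

There is one attempt and no reset: what is moved stays moved. The work goes in short steps, Python scripts to look and compute and a tool call to move; the robot and the scene stay as the last step left them, time stands still between calls to the robot, and variables do not carry over. Pictures are saved under pics/ and viewed, about 8 in all and at most 12, crops included, and the job is handed in when it is done.

Besides the shell and the picture viewer there is one more tool, called after "Emit:" in YAML: its name, and indented under it one key for each argument. step_arm: Moves the arm, as the interface text tells. Its arguments: {"type":"object","properties":{"rows":{"type":"array"},"grip_force":{"type":"number"}},"required":["rows"]}

```bash
mkdir -p pics
cat > h.py <<'E'
import numpy as np,cv2
from plant import monitor,snapshot,camera_model,workorder
def cloud(n):
    im,d=snapshot(n); c=camera_model(n); K=np.array(c["intrinsics"]); A=np.array(c["attitude"])
    from scipy.spatial.transform import Rotation as R
    M=A if A.shape==(3,3) else R.from_quat(np.r_[A[1:],A[0]]).as_matrix()
    v,u=np.mgrid[:400,:640]; p=np.stack([(u-K[0,2])/K[0,0]*d,(v-K[1,2])/K[1,1]*d,d],-1)@M.T+np.array(c["eye"])
    p[d==0]=np.nan
    return im,p
E
python3 - <<'E'
from h import *
for n in("scene","top"):
    im,p=cloud(n); cv2.imwrite(f"pics/{n}0.png",im); np.save(n+"0.npy",p); c=camera_model(n); print(n,c)
print(monitor.observe())
E
```

```text
scene {'intrinsics': array([[421.11906728,   0.        , 323.37574598],
       [  0.        , 421.11906728, 200.1669271 ],
       [  0.        ,   0.        ,   1.        ]]), 'eye': array([1.31881116, 0.55580261, 0.90692509]), 'attitude': array([-0.19378592,  0.40793413,  0.81263219, -0.36832822])}
top {'intrinsics': array([[404.34183459,   0.        , 320.27334496],
       [  0.        , 404.34183459, 209.34744515],
       [  0.        ,   0.        ,   1.        ]]), 'eye': array([3.61885265e-01, 7.54905573e-05, 1.13887565e+00]), 'attitude': array([-0.06848902,  0.70545047, -0.70272386,  0.06187132])}
{'time': 0.1, 'joint_pos': array([ 1.21299553,  0.46831418, -0.01158972,  1.6035404 ,  0.00598464,
        1.07137895, -0.05629932]), 'qd': array([-0.00012077, -0.00090505,  0.00199674, -0.0025705 ,  0.00087345,
        0.00141631, -0.00049699]), 'effort': array([ 6.35840206e-04, -5.33527029e+01,  2.14121479e-02, -2.51966625e+01,
        1.15384231e-02,  4.26884086e-03, -2.65549988e-05]), 'tcp_pos': array([ 0.20103624, -0.61760277,  0.23041362]), 'eef_rot': array([-4.27121479e-04,  8.09180911e-01, -5.87559025e-01, -6.80238750e-04]), 'wrist_force': array([ 0.52639278, -0.55860831, -0.7841528 ]), 'torque': array([-0.00637869,  0.03167189, -0.00380126]), 'width': 0.08523524687034952}
```

View pics/top0.png

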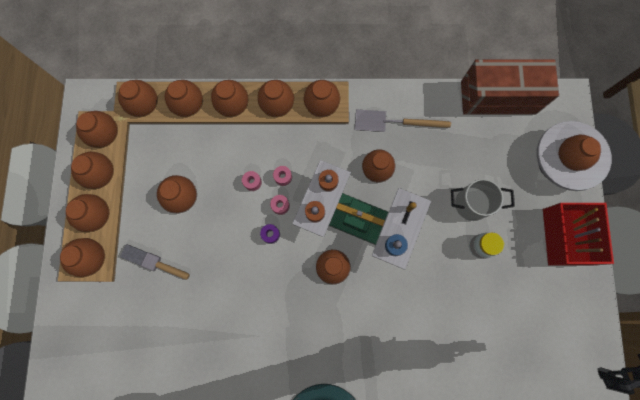

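View pics/scene0.png

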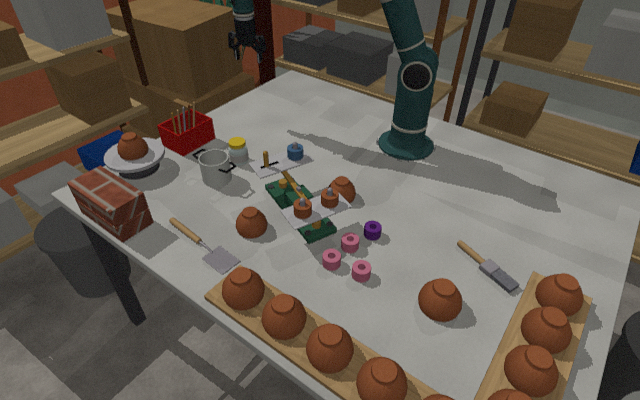

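Top view (up = +x, left = +y): terracotta rings on pan A are at (328,180) and (315,211). Things that could be mistaken for them are the pink rings (252,181), (283,175), (280,204), the purple ring (270,234), the blue ring (397,244), and the bowls (379,165), (333,267). I choose the two on pan A's steel posts. The brass post is at about (408,210). Next I'll check in a close crop and measure.

Run:
```python
from h import *
P=np.load("top0.npy"); im=cv2.imread("pics/top0.png")
cv2.imwrite("pics/crop1.png",cv2.resize(im[140:290,280:440],None,fx=5,fy=5,interpolation=cv2.INTER_CUBIC)[:600*1,:800] if 0 else cv2.resize(im[150:270,285:445],None,fx=5,fy=5,interpolation=cv2.INTER_CUBIC))
S=np.load("scene0.npy"); ims=cv2.imread("pics/scene0.png")
# clouds in region of balance
for n,c in(("top",P),("scene",S)):
    m=(c[...,0]>.2)&(c[...,0]<.6)&(c[...,1]>-.35)&(c[...,1]<.15)
    z=c[...,2]
    for lo,hi in((.083,.100),(.118,.132)):
        mm=(m&(z>lo)&(z<hi)).astype(np.uint8)
        k,l,st,_=cv2.connectedComponentsWithStats(mm)
        for i in range(1,k):
            if st[i,4]>40:
                q=c[l==i]; print(n,"pan",lo,st[i],q.mean(0).round(4),np.median(q[:,2]).round(4),cv2.minAreaRect((q[:,:2]*1000).astype(np.float32)))
    mm=(m&(z>.134)).astype(np.uint8)
    k,l,st,_=cv2.connectedComponentsWithStats(mm)
    for i in range(1,k):
        q=c[l==i]
        if st[i,4]>5: print(n,"hi",st[i],q.mean(0).round(4),q[:,2].max().round(4))
m=(P[...,0]>.2)&(P[...,0]<.6)&(P[...,1]>-.35)&(P[...,1]<.15)
print(np.histogram(P[m][:,2],bins=np.arange(0,.2,.005)))
```

```text
top pan 0.083 [ 293  194   49   43 1010] [0.5489 0.019  0.0923] 0.0922 ((558.4537353515625, 20.148162841796875), (90.12397766113281, 122.45601654052734), 67.42152404785156)
top pan 0.083 [365 214  20  13 113] [ 0.5307 -0.1338  0.0877] 0.0875 ((532.4381713867188, -131.26686096191406), (54.21112060546875, 16.39652442932129), 66.84796142578125)
top pan 0.118 [ 372  191   59   79 2159] [ 0.5088 -0.197   0.1229] 0.1229 ((505.5478820800781, -195.9947967529297), (89.99653625488281, 190.58193969726562), 67.49301147460938)
top pan 0.118 [305 201  20  20 275] [0.5473 0.0243 0.1278] 0.1279 ((547.9238891601562, 24.711381912231445), (50.52179718017578, 48.40566635131836), 0.38790446519851685)
top hi [407 202  10   9  61] [ 0.5518 -0.2136  0.1661] 0.1809
top hi [312 207   6   7  33] [0.5469 0.0243 0.1445] 0.1492
top hi [385 234  23  22 386] [ 0.4583 -0.1748  0.1589] 0.1821
scene pan 0.083 [281 171  20  20 121] [ 0.5332 -0.1356  0.0888] 0.0886 ((533.3464965820312, -132.08352661132812), (108.05928802490234, 17.373632431030273), 67.06721496582031)
scene pan 0.083 [310 194  42  24 429] [0.561  0.0368 
[... 525 characters left out ...]
hi [263 151   6  14  67] [ 0.5599 -0.2093  0.1587] 0.1806
scene hi [327 188   6   6  29] [0.5536 0.0293 0.1424] 0.1499
(array([8727,  167,   28,  262,  612,   83,  184,  273,  101,   91,  161,
        129,   56,  479,  298,  112,   89,  187,  857,   87,    4,    6,
         10,  142, 1775,  486,   58,   15,   29,   33,   18,  224,   79,
          7,   26,   43,    3,    0,    0]), array([0.   , 0.005, 0.01 , 0.015, 0.02 , 0.025, 0.03 , 0.035, 0.04 ,
       0.045, 0.05 , 0.055, 0.06 , 0.065, 0.07 , 0.075, 0.08 , 0.085,
       0.09 , 0.095, 0.1  , 0.105, 0.11 , 0.115, 0.12 , 0.125, 0.13 ,
       0.135, 0.14 , 0.145, 0.15 , 0.155, 0.16 , 0.165, 0.17 , 0.175,
       0.18 , 0.185, 0.19 , 0.195]))
```

View pics/crop1.png

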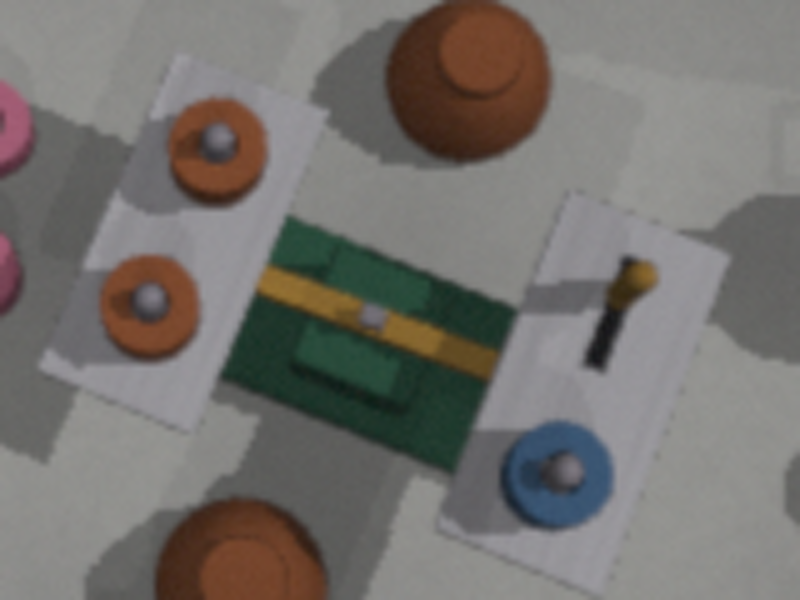

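The crop confirms two terracotta rings on pan A's steel posts, at crop (217,150) and (150,305). The brass post top is at crop (643,277), near the far end of the slot, and the blue ring is at (557,475). Next I'll refine the post positions.

```bash
cat > fit.py <<'E'
from h import *
from scipy.optimize import least_squares
def post(c,xy,zt):
    # capsule (cylinder r8 + hemisphere) fit on protruding part
    d=np.hypot(c[...,0]-xy[0],c[...,1]-xy[1]); q=c[(d<.014)&(c[...,2]>zt-.014)&(c[...,2]<zt+.006)]
    if len(q)<8: return None
    def f(t):
        h=np.minimum(q[:,2],zt-.008+t[2]); return np.sqrt((q[:,0]-t[0])**2+(q[:,1]-t[1])**2+(q[:,2]-np.where(q[:,2]>zt-.008+t[2],zt-.008+t[2],q[:,2]))**2+1e-12)-.008
    r=least_squares(f,[*xy,0],loss="soft_l1",f_scale=.001,bounds=([-1,-1,-.005],[1,1,.005])); return np.r_[r.x[:2],zt+r.x[2],len(q),np.abs(f(r.x)).mean()]
E
python3 - <<'E'
from fit import *
yaw=np.radians(-22.5);xb=np.array([np.cos(yaw),np.sin(yaw)]);yb=np.array([-xb[1],xb[0]])
for n,c in(("top",np.load("top0.npy")),("scene",np.load("scene0.npy"))):
    off=np.array([.0024,.003])*(n=="scene"); B=np.array([.5055,-.196])+off; A=B+.22*yb
    o={}
    for k,xy,zt in(("A-",A-.045*xb,.1493),("A+",A+.045*xb,.1493),("blue",B-.05*xb,.1787),("brass",B+.050*xb,.1787)):
        r=post(c,xy,zt); o[k]=r; d=r[:2]-B; print(n,k,r.round(4),"balance xy rel B",(d@xb).round(4),(d@yb).round(4))
    e=o["A+"][:2]-o["A-"][:2]; print("yaw",np.degrees(np.arctan2(e[1],e[0])),np.linalg.norm(e))
    e=o["A-"][:2]-o["blue"][:2]; 
    for a in("A-","A+"): print(a,"->brass",(o["brass"][:2]-o[a][:2]).round(4))
E
```

```text
top A- [5.486e-01 2.410e-02 1.475e-01 3.200e+01 1.000e-03] balance xy rel B -0.0444 0.2198
top A+ [ 6.317e-01 -9.900e-03  1.489e-01  3.100e+01  9.000e-04] balance xy rel B 0.0453 0.2202
top blue [ 4.600e-01 -1.768e-01  1.792e-01  4.100e+01  8.000e-04] balance xy rel B -0.0494 0.0003
top brass [ 5.537e-01 -2.156e-01  1.789e-01  3.900e+01  9.000e-04] balance xy rel B 0.0521 0.0003
yaw -22.27145992683261 0.08979005441986826
A- ->brass [ 0.0052 -0.2397]
A+ ->brass [-0.0779 -0.2057]
scene A- [5.510e-01 2.820e-02 1.479e-01 2.700e+01 1.200e-03] balance xy rel B -0.0449 0.2209
scene A+ [ 6.332e-01 -7.300e-03  1.471e-01  3.000e+01  9.000e-04] balance xy rel B 0.0447 0.2196
scene blue [ 4.613e-01 -1.738e-01  1.778e-01  2.200e+01  1.500e-03] balance xy rel B -0.0504 -0.0002
scene brass [ 5.560e-01 -2.132e-01  1.800e-01  2.600e+01  1.100e-03] balance xy rel B 0.0522 -0.0002
yaw -23.34591890297209 0.0895776356434375
A- ->brass [ 0.005  -0.2414]
A+ ->brass [-0.0772 -0.2059]
```

Emit:
step_arm:
  rows:
    - {"delta_pos":[2,3.7,0.5],"dr":[0,0,-7],"claw":8.5}
    - {"delta_pos":[3.8,7.2,1],"dr":[0,0,-14],"claw":8.5}
    - {"delta_pos":[5.7,10.8,1.5],"dr":[0,0,-21],"claw":8.5}
    - {"delta_pos":[7.6,14.4,2],"dr":[0,0,-28],"claw":8.5}
    - {"delta_pos":[9.5,18,2.5],"dr":[0,0,-35],"claw":8.5}

```text
time: 0.52
tcp_pos: [0.2957, -0.4372, 0.255]
eef_rot: [0.001, -0.595, 0.804, 0.001]
wrist_force: [1.2, -0.1, 0.6]
width: 0.0851
```

Emit:
step_arm:
  rows:
    - {"delta_pos":[1.9,3.5,0],"dr":[0,0,-2],"claw":8.5}
    - {"delta_pos":[3.8,7.0,0],"dr":[0,0,-4],"claw":8.5}
    - {"delta_pos":[5.7,10.4,0],"dr":[0,0,-5.5],"claw":8.5}
    - {"delta_pos":[7.6,13.9,0],"dr":[0,0,-5.5],"claw":8.5}
    - {"delta_pos":[9.5,17.4,0],"dr":[0,0,-5.5],"claw":8.5}

```text
time: 0.93
tcp_pos: [0.391, -0.2613, 0.2549]
eef_rot: [0.001, -0.556, 0.831, 0.001]
wrist_force: [0.4, 0.1, -0.0]
width: 0.0847
```

Emit:
step_arm:
  rows:
    - {"delta_pos":[1.9,3.5,0],"dr":[0,0,0],"claw":8.5}
    - {"delta_pos":[3.8,7.0,0],"dr":[0,0,0],"claw":8.5}
    - {"delta_pos":[5.7,10.4,0],"dr":[0,0,0],"claw":8.5}
    - {"delta_pos":[7.6,13.9,0],"dr":[0,0,0],"claw":8.5}
    - {"delta_pos":[9.5,17.4,0],"dr":[0,0,0],"claw":8.5}

```text
time: 1.35
tcp_pos: [0.4863, -0.0855, 0.2549]
eef_rot: [0.001, -0.556, 0.831, 0.001]
wrist_force: [1.8, -0.8, -0.2]
width: 0.0851
```

```bash
cat > st.py <<'E'
from h import *
from scipy.spatial.transform import Rotation as R
s=monitor.observe(); q=s["eef_rot"]; M=R.from_quat(np.r_[q[1:],q[0]]).as_matrix()
print("t",round(s["time"],2),"tcp",s["tcp_pos"].round(4),"jaw yaw",np.degrees(np.arctan2(M[1,0],M[0,0])).round(2),"z",M[:,2].round(4),"F",s["wrist_force"].round(2),"w",round(s["width"],4))
print("to A-",(np.array([.5495,.0258])-s["tcp_pos"][:2]).round(4),"q",s["joint_pos"].round(2))
E
python3 st.py
```

```text
t 1.35 tcp [ 0.4863 -0.0855  0.2549] jaw yaw -112.49 z [-1.0e-04  2.1e-03 -1.0e+00] F [ 1.82 -0.77 -0.18] w 0.0851
to A- [0.0632 0.1113] q [ 0.34  0.2  -0.27  1.94  0.06  1.02 -1.91]
```

Emit:
step_arm:
  rows:
    - {"delta_pos":[1.8,3.2,0],"dr":[0,0,0],"claw":8.5}
    - {"delta_pos":[3.6,6.4,0],"dr":[0,0,0],"claw":8.5}
    - {"delta_pos":[5.3,9.4,0],"dr":[0,0,0],"claw":8.5}
    - {"delta_pos":[6.32,11.13,0],"dr":[0,0,0],"claw":8.5}
    - {"delta_pos":[6.32,11.13,0],"dr":[0,0,0],"claw":8.5}

```text
time: 1.77
tcp_pos: [0.5507, 0.0314, 0.2545]
eef_rot: [0.002, -0.559, 0.829, 0.002]
wrist_force: [-0.5, 0.0, 0.3]
width: 0.0847
```

```bash
python3 st.py
python3 - <<'E'
from h import *
im,p=cloud("top"); b=cv2.resize(im[150:270,285:445],None,fx=4,fy=4,interpolation=cv2.INTER_CUBIC)
im2,p2=cloud("scene"); a=cv2.resize(im2[100:240,240:400],None,fx=4,fy=4,interpolation=cv2.INTER_CUBIC); a=a[:560]
a=cv2.resize(a,(400,350));b=cv2.resize(b,(400,300))
cv2.imwrite("pics/c2.png",np.hstack([np.vstack([b,np.zeros((50,400,3),np.uint8)]),a]))
E
```

```text
t 1.77 tcp [0.5507 0.0314 0.2545] jaw yaw -112.07 z [ 2.0e-04  5.1e-03 -1.0e+00] F [-0.51  0.01  0.34] w 0.0847
to A- [-0.0012 -0.0056] q [ 0.16  0.3  -0.33  1.81  0.11  1.05 -2.17]
```

View pics/c2.png

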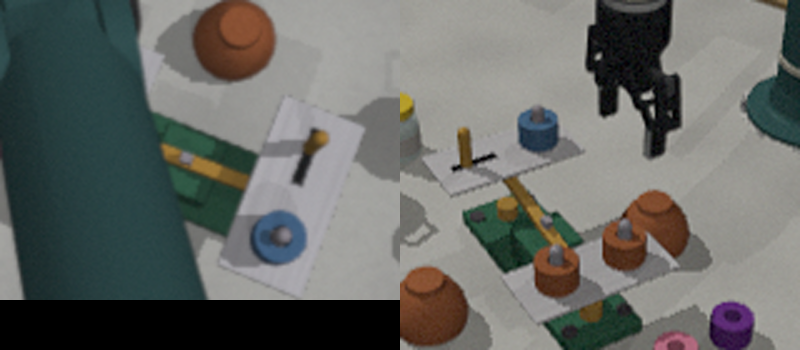

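Emit:
step_arm:
  rows:
    - {"delta_pos":[-0.1,-0.5,-2.5],"dr":[0,0,0],"claw":8.5}
    - {"delta_pos":[-0.1,-0.5,-5],"dr":[0,0,0],"claw":8.5}
    - {"delta_pos":[-0.1,-0.5,-7.5],"dr":[0,0,0],"claw":8.5}
    - {"delta_pos":[-0.1,-0.5,-8.5],"dr":[0,0,0],"claw":8.5}
    - {"delta_pos":[-0.1,-0.5,-8.5],"dr":[0,0,0],"claw":8.5}

```text
time: 2.28
tcp_pos: [0.546, 0.0195, 0.1668]
eef_rot: [-0.003, -0.556, 0.832, 0.002]
wrist_force: [-1.2, 0.3, 0.3]
width: 0.0848
```

```bash
python3 st.py
```

```text
t 2.28 tcp [0.546  0.0195 0.1668] jaw yaw -112.51 z [-0.007   0.0012 -1.    ] F [-1.17  0.32  0.29] w 0.0848
to A- [0.0035 0.0063] q [ 0.15  0.4  -0.31  1.89  0.15  0.88 -2.19]
```

Emit:
step_arm:
  rows:
    - {"delta_pos":[0.35,0.6,-1.5],"dr":[0,0,0],"claw":8.5}
    - {"delta_pos":[0.35,0.6,-3],"dr":[0,0,0],"claw":8.5}
    - {"delta_pos":[0.35,0.6,-4.5],"dr":[0,0,0],"claw":8.5}
    - {"delta_pos":[0.35,0.6,-5.5],"dr":[0,0,0],"claw":8.5}
    - {"delta_pos":[0.35,0.6,-6.0],"dr":[0,0,0],"claw":8.5}

```text
time: 2.7
tcp_pos: [0.5495, 0.0249, 0.1067]
eef_rot: [-0.003, -0.555, 0.832, 0.002]
wrist_force: [0.0, -0.0, -0.4]
width: 0.0852
```

Emit:
step_arm:
  rows:
    - {"delta_pos":[0,0,0],"dr":[0,0,0],"claw":8.5}
    - {"delta_pos":[0,0,0],"dr":[0,0,0],"claw":8.5}
    - {"delta_pos":[0,0,0],"dr":[0,0,0],"claw":8.5}
    - {"delta_pos":[0,0,0],"dr":[0,0,0],"claw":8.5}
    - {"delta_pos":[0,0,0],"dr":[0,0,0],"claw":8.5}

```text
time: 3.12
tcp_pos: [0.55, 0.0249, 0.1074]
eef_rot: [-0.002, -0.555, 0.832, 0.002]
wrist_force: [0.5, 0.1, 0.1]
width: 0.0848
```

```bash
python3 st.py
python3 - <<'E'
from h import *
im2,p2=cloud("scene"); a=cv2.resize(im2[130:240,260:400],(760,597),interpolation=cv2.INTER_CUBIC)
cv2.imwrite("pics/c3.png",a)
E
```

```text
t 3.12 tcp [0.55   0.0249 0.1074] jaw yaw -112.56 z [-5.9e-03  8.0e-04 -1.0e+00] F [0.49 0.05 0.09] w 0.0848
to A- [-0.0005  0.0009] q [ 0.12  0.49 -0.29  1.92  0.19  0.76 -2.24]
```

View pics/c3.png

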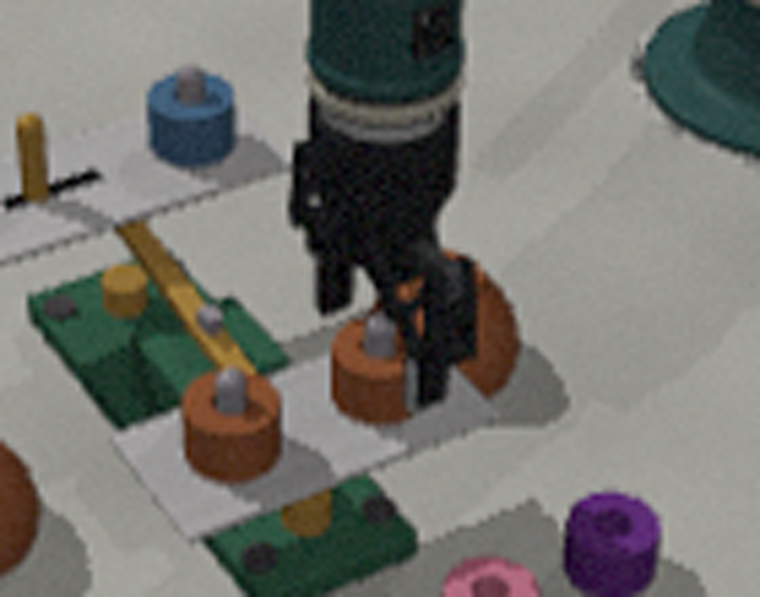

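The crop shows the jaws straddling the near ring at crop (378,375), with the fingers beside it. I'll lower slightly and close.

Emit:
step_arm:
  rows:
    - {"delta_pos":[-0.05,0.05,-0.25],"dr":[0,-0.34,0],"claw":8.5}
    - {"delta_pos":[-0.05,0.05,-0.5],"dr":[0,-0.34,0],"claw":8.5}
    - {"delta_pos":[-0.05,0.05,-0.5],"dr":[0,-0.34,0],"claw":7}
    - {"delta_pos":[-0.05,0.05,-0.5],"dr":[0,-0.34,0],"claw":6}
    - {"delta_pos":[-0.05,0.05,-0.5],"dr":[0,-0.34,0],"claw":5.6}
  grip_force: 20

```text
time: 3.58
tcp_pos: [0.5493, 0.0254, 0.1022]
eef_rot: [-0.0, -0.555, 0.832, 0.0]
wrist_force: [-0.6, -0.2, -0.0]
width: 0.0562
```

Emit:
step_arm:
  rows:
    - {"delta_pos":[0,0,0],"dr":[0,0,0],"claw":5.4}
    - {"delta_pos":[0,0,0],"dr":[0,0,0],"claw":5.2}
    - {"delta_pos":[0,0,0],"dr":[0,0,0],"claw":5.0}
    - {"delta_pos":[0,0,0],"dr":[0,0,0],"claw":4.8}
    - {"delta_pos":[0,0,0],"dr":[0,0,0],"claw":4.8}

```text
time: 4.0
tcp_pos: [0.5494, 0.0256, 0.1023]
eef_rot: [0.0, -0.555, 0.832, 0.0]
wrist_force: [-0.2, 0.5, 0.8]
width: 0.0514
```

```bash
python3 st.py
```

```text
t 4.0 tcp [0.5494 0.0256 0.1023] jaw yaw -112.55 z [-2.e-04  9.e-04 -1.e+00] F [-0.15  0.5   0.77] w 0.0514
to A- [0.0001 0.0002] q [ 0.12  0.49 -0.28  1.93  0.2   0.74 -2.24]
```

Emit:
step_arm:
  rows:
    - {"delta_pos":[0,0,0.6],"dr":[0,0,0],"claw":4.8}
    - {"delta_pos":[0,0,1.2],"dr":[0,0,0],"claw":4.8}
    - {"delta_pos":[0,0,1.8],"dr":[0,0,0],"claw":4.8}
    - {"delta_pos":[0,0,2.5],"dr":[0,0,0],"claw":4.8}
    - {"delta_pos":[0,0,2.5],"dr":[0,0,0],"claw":4.8}

```text
time: 4.42
tcp_pos: [0.5504, 0.0256, 0.129]
eef_rot: [0.001, -0.555, 0.832, -0.0]
wrist_force: [0.5, 1.4, -2.2]
width: 0.051
```

Emit:
step_arm:
  rows:
    - {"delta_pos":[0,0,0],"dr":[0,0,0],"claw":4.8}
    - {"delta_pos":[0,0,0],"dr":[0,0,0],"claw":4.8}
    - {"delta_pos":[0,0,0],"dr":[0,0,0],"claw":4.8}
    - {"delta_pos":[0,0,0],"dr":[0,0,0],"claw":4.8}
    - {"delta_pos":[0,0,0],"dr":[0,0,0],"claw":4.8}

```text
time: 4.83
tcp_pos: [0.5502, 0.0255, 0.1287]
eef_rot: [0.001, -0.555, 0.832, -0.0]
wrist_force: [-1.4, -1.0, -2.5]
width: 0.0513
```

```bash
python3 st.py
cat > pan.py <<'E'
from h import *
B=np.array([.5067,-.1945]);xb=np.array([.9239,-.3827]);yb=-np.array([xb[1],-xb[0]]);
def pans():
    for n in("scene","top"):
        im,p=cloud(n); d=p[...,:2]-B; x=d@xb; y=d@yb; z=p[...,2]
        m=(abs(y)<.037)&(x>-.015)&(x<.012)&(z>.085)&(z<.135); a=(abs(y-.22)<.037)&(abs(x)<.015)&(z>.07)&(z<.128)
        print(n,"pan B z",np.median(z[m]).round(4),m.sum(),"pan A z",np.median(z[a]).round(4),a.sum())
    return im,p
if __name__=="__main__": pans(); pans()
E
python3 pan.py
```

```text
t 4.83 tcp [0.5502 0.0255 0.1287] jaw yaw -112.56 z [ 0.0019  0.001  -1.    ] F [-1.44 -0.95 -2.53] w 0.0513
to A- [-0.0007  0.0003] q [ 0.13  0.46 -0.29  1.92  0.18  0.79 -2.23]
scene pan B z 0.1069 115 pan A z 0.1073 154
top pan B z 0.1076 297 pan A z nan 0
scene pan B z 0.1071 115 pan A z 0.1072 148
top pan B z 0.1076 303 pan A z nan 0
  return _methods._mean(a, axis=axis, dtype=dtype,
  ret = ret.dtype.type(ret / rcount)
```

Both pans stand level with this ring lifted and the wrist reads about 2.5 N, so it is the 240 g ring. I'll put it back and take the other.

Emit:
step_arm:
  rows:
    - {"delta_pos":[-0.05,0,-0.5],"dr":[0,0,0],"claw":4.8}
    - {"delta_pos":[-0.05,0,-1.0],"dr":[0,0,0],"claw":4.8}
    - {"delta_pos":[-0.05,0,-1.5],"dr":[0,0,0],"claw":4.8}
    - {"delta_pos":[-0.05,0,-2.0],"dr":[0,0,0],"claw":4.8}
    - {"delta_pos":[-0.05,0,-2.4],"dr":[0,0,0],"claw":4.8}

```text
time: 5.45
tcp_pos: [0.5499, 0.0256, 0.1043]
eef_rot: [0.001, -0.555, 0.832, -0.0]
wrist_force: [-0.2, -0.6, 0.5]
width: 0.0512
```

Emit:
step_arm:
  rows:
    - {"delta_pos":[0,0,-0.1],"dr":[0,0,0],"claw":4.8}
    - {"delta_pos":[0,0,-0.1],"dr":[0,0,0],"claw":4.8}
    - {"delta_pos":[0,0,-0.1],"dr":[0,0,0],"claw":5.5}
    - {"delta_pos":[0,0,-0.1],"dr":[0,0,0],"claw":6.8}
    - {"delta_pos":[0,0,-0.1],"dr":[0,0,0],"claw":8.5}

```text
time: 5.87
tcp_pos: [0.5501, 0.0256, 0.1035]
eef_rot: [0.001, -0.555, 0.832, -0.0]
wrist_force: [0.7, 0.6, -0.4]
width: 0.0767
```

Emit:
step_arm:
  rows:
    - {"delta_pos":[0,0,0],"dr":[0,0,0],"claw":8.5}
    - {"delta_pos":[0,0,1.5],"dr":[0,0,0],"claw":8.5}
    - {"delta_pos":[0,0,3.5],"dr":[0,0,0],"claw":8.5}
    - {"delta_pos":[0,0,6],"dr":[0,0,0],"claw":8.5}
    - {"delta_pos":[0,0,7.5],"dr":[0,0,0],"claw":8.5}

```text
time: 6.28
tcp_pos: [0.5509, 0.0259, 0.1808]
eef_rot: [0.002, -0.555, 0.832, -0.001]
wrist_force: [0.7, -0.7, 0.1]
width: 0.0847
```

```bash
python3 st.py; python3 pan.py 2>/dev/null|head -2
```

```text
t 6.28 tcp [0.5509 0.0259 0.1808] jaw yaw -112.54 z [ 0.0052  0.0012 -1.    ] F [ 0.65 -0.73  0.08] w 0.0847
to A- [-0.0014 -0.0001] q [ 0.15  0.38 -0.31  1.88  0.15  0.89 -2.2 ]
scene pan B z 0.1217 144 pan A z 0.092 150
top pan B z 0.1226 309 pan A z nan 0
```

Emit:
step_arm:
  rows:
    - {"delta_pos":[2.4,-1.0,0],"dr":[0,0.3,0],"claw":8.5}
    - {"delta_pos":[4.8,-2.0,0],"dr":[0,0.3,0],"claw":8.5}
    - {"delta_pos":[7,-2.9,0],"dr":[0,0.3,0],"claw":8.5}
    - {"delta_pos":[8.2,-3.45,0],"dr":[0,0.3,0],"claw":8.5}
    - {"delta_pos":[8.2,-3.45,0],"dr":[0,0.3,0],"claw":8.5}

```text
time: 6.9
tcp_pos: [0.6333, -0.0111, 0.1766]
eef_rot: [-0.001, -0.554, 0.832, 0.001]
wrist_force: [0.4, 0.2, -0.7]
width: 0.0848
```

Emit:
step_arm:
  rows:
    - {"delta_pos":[0,0,0],"dr":[0,0,0],"claw":8.5}
    - {"delta_pos":[0,0,0],"dr":[0,0,0],"claw":8.5}
    - {"delta_pos":[0,0,0],"dr":[0,0,0],"claw":8.5}
    - {"delta_pos":[0,0,0],"dr":[0,0,0],"claw":8.5}
    - {"delta_pos":[0,0,0],"dr":[0,0,0],"claw":8.5}

```text
time: 7.32
tcp_pos: [0.6328, -0.0106, 0.1767]
eef_rot: [-0.001, -0.554, 0.832, 0.001]
wrist_force: [-0.2, 1.0, 0.3]
width: 0.0852
```

```bash
python3 st.py
```

```text
t 7.32 tcp [ 0.6328 -0.0106  0.1767] jaw yaw -112.68 z [-3.4e-03  3.0e-04 -1.0e+00] F [-0.25  0.99  0.26] w 0.0852
to A- [-0.0833  0.0364] q [ 0.17  0.52 -0.28  1.68  0.17  0.97 -2.14]
```

Offset to the target is (-0.2, +2.0) mm. Descending 7.5 cm.

Emit:
step_arm:
  rows:
    - {"delta_pos":[0,0.2,-2],"dr":[0,-0.1,0.15],"claw":8.5}
    - {"delta_pos":[0,0.2,-4],"dr":[0,-0.2,0.15],"claw":8.5}
    - {"delta_pos":[0,0.2,-5.5],"dr":[0,-0.2,0.15],"claw":8.5}
    - {"delta_pos":[0,0.2,-6.8],"dr":[0,-0.2,0.15],"claw":8.5}
    - {"delta_pos":[0,0.2,-7.4],"dr":[0,-0.2,0.15],"claw":8.5}

```text
time: 7.73
tcp_pos: [0.6318, -0.0085, 0.1011]
eef_rot: [-0.001, -0.556, 0.832, 0.001]
wrist_force: [-0.3, -0.5, -0.1]
width: 0.0851
```

Emit:
step_arm:
  rows:
    - {"delta_pos":[0,0,0],"dr":[0,0,0],"claw":8.5}
    - {"delta_pos":[0,0,0],"dr":[0,0,0],"claw":8.5}
    - {"delta_pos":[0,0,0],"dr":[0,0,0],"claw":7}
    - {"delta_pos":[0,0,0],"dr":[0,0,0],"claw":6}
    - {"delta_pos":[0,0,0],"dr":[0,0,0],"claw":5.8}

```text
time: 8.15
tcp_pos: [0.6324, -0.0085, 0.102]
eef_rot: [-0.0, -0.555, 0.832, 0.0]
wrist_force: [-0.4, 0.6, -0.9]
width: 0.0579
```

```bash
python3 st.py
```

```text
t 8.15 tcp [ 0.6324 -0.0085  0.102 ] jaw yaw -112.51 z [-6.e-04  2.e-04 -1.e+00] F [-0.38  0.6  -0.91] w 0.0579
to A- [-0.0829  0.0343] q [ 0.15  0.61 -0.26  1.73  0.2   0.83 -2.16]
```

Emit:
step_arm:
  rows:
    - {"delta_pos":[0,0,0],"dr":[0,0,0],"claw":5.5}
    - {"delta_pos":[0,0,0],"dr":[0,0,0],"claw":5.2}
    - {"delta_pos":[0,0,0],"dr":[0,0,0],"claw":5.0}
    - {"delta_pos":[0,0,0],"dr":[0,0,0],"claw":4.8}
    - {"delta_pos":[0,0,0],"dr":[0,0,0],"claw":4.8}

```text
time: 8.57
tcp_pos: [0.6326, -0.0085, 0.1021]
eef_rot: [0.0, -0.555, 0.832, 0.0]
wrist_force: [0.3, 0.3, 0.1]
width: 0.0515
```

Emit:
step_arm:
  rows:
    - {"delta_pos":[0,0,0.6],"dr":[0,0,0],"claw":4.8}
    - {"delta_pos":[0,0,1.2],"dr":[0,0,0],"claw":4.8}
    - {"delta_pos":[0,0,1.8],"dr":[0,0,0],"claw":4.8}
    - {"delta_pos":[0,0,2.5],"dr":[0,0,0],"claw":4.8}
    - {"delta_pos":[0,0,2.5],"dr":[0,0,0],"claw":4.8}

```text
time: 8.98
tcp_pos: [0.6337, -0.0084, 0.1292]
eef_rot: [0.001, -0.555, 0.832, -0.001]
wrist_force: [0.2, -0.5, -0.3]
width: 0.0515
```

```bash
python3 st.py; python3 pan.py 2>/dev/null
```

```text
t 8.98 tcp [ 0.6337 -0.0084  0.1292] jaw yaw -112.51 z [ 2.9e-03  3.0e-04 -1.0e+00] F [ 0.19 -0.51 -0.34] w 0.0515
to A- [-0.0842  0.0342] q [ 0.16  0.57 -0.27  1.71  0.19  0.88 -2.15]
scene pan B z 0.1142 116 pan A z 0.0996 133
top pan B z 0.1149 244 pan A z 0.0999 142
scene pan B z 0.1144 117 pan A z 0.0994 128
top pan B z 0.1153 246 pan A z 0.0997 143
```

Pan A is 7–8 mm low, so the held ring is the 120 g one. Lifting it clear.

Emit:
step_arm:
  rows:
    - {"delta_pos":[-0.05,0,1.5],"dr":[0,0.1,0],"claw":4.8}
    - {"delta_pos":[-0.05,0,3],"dr":[0,0.2,0],"claw":4.8}
    - {"delta_pos":[-0.1,0,5],"dr":[0,0.2,0],"claw":4.8}
    - {"delta_pos":[-0.1,0,7],"dr":[0,0.2,0],"claw":4.8}
    - {"delta_pos":[-0.1,0,8.5],"dr":[0,0.2,0],"claw":4.8}

```text
time: 9.6
tcp_pos: [0.6316, -0.0085, 0.2132]
eef_rot: [-0.001, -0.556, 0.832, 0.001]
wrist_force: [0.4, 1.9, -1.0]
width: 0.0518
```

Emit:
step_arm:
  rows:
    - {"delta_pos":[0,0,0],"dr":[0,0,0],"claw":4.8}
    - {"delta_pos":[0,0,0],"dr":[0,0,0],"claw":4.8}
    - {"delta_pos":[-1,-2.6,0],"dr":[0,0,0],"claw":4.8}
    - {"delta_pos":[-2,-5.2,0],"dr":[0,0,0],"claw":4.8}
    - {"delta_pos":[-3,-7.8,0],"dr":[0,0,0],"claw":4.8}

```text
time: 10.02
tcp_pos: [0.6001, -0.0869, 0.211]
eef_rot: [-0.003, -0.556, 0.831, 0.002]
wrist_force: [-0.6, -1.6, -0.6]
width: 0.0509
```

```bash
cat >> st.py <<'E'
print("to brass",(np.array([.6326-.0776,-.0085-.206])-s["tcp_pos"][:2]).round(4))
E
python3 st.py
```

```text
t 10.02 tcp [ 0.6001 -0.0869  0.211 ] jaw yaw -112.42 z [-6.6e-03  7.0e-04 -1.0e+00] F [-0.58 -1.59 -0.65] w 0.0509
to A- [-0.0506  0.1127] q [ 0.3   0.44 -0.27  1.71  0.14  1.01 -1.99]
to brass [-0.0451 -0.1276]
```

Emit:
step_arm:
  rows:
    - {"delta_pos":[-1,-2.9,0],"dr":[0,0,0],"claw":4.8}
    - {"delta_pos":[-2.1,-5.8,0],"dr":[0,-0.2,0],"claw":4.8}
    - {"delta_pos":[-3.1,-8.7,0],"dr":[0,-0.3,0],"claw":4.8}
    - {"delta_pos":[-4,-11.2,0],"dr":[0,-0.3,0],"claw":4.8}
    - {"delta_pos":[-4.5,-12.7,0],"dr":[0,-0.3,0],"claw":4.8}

```text
time: 10.43
tcp_pos: [0.5523, -0.2176, 0.2089]
eef_rot: [-0.002, -0.554, 0.832, 0.001]
wrist_force: [-0.9, 0.4, -0.4]
width: 0.0516
```

Emit:
step_arm:
  rows:
    - {"delta_pos":[0,0,0],"dr":[0,0,0],"claw":4.8}
    - {"delta_pos":[0,0,0],"dr":[0,0,0],"claw":4.8}
    - {"delta_pos":[0,0,0],"dr":[0,0,0],"claw":4.8}
    - {"delta_pos":[0,0,0],"dr":[0,0,0],"claw":4.8}
    - {"delta_pos":[0,0,0],"dr":[0,0,0],"claw":4.8}

```text
time: 10.85
tcp_pos: [0.5529, -0.2156, 0.2087]
eef_rot: [-0.002, -0.556, 0.831, 0.002]
wrist_force: [0.6, 0.9, -1.8]
width: 0.0518
```

```bash
python3 st.py
cat > look.py <<'E'
import sys
from fit import *
im2,p2=cloud("scene"); np.save("s1.npy",p2); a=cv2.resize(im2[100:200,220:340],(720,600),interpolation=cv2.INTER_CUBIC)
cv2.imwrite(sys.argv[1],a)
# ring centre from terracotta points near the held ring (r=26 cylinder fit)
s=monitor.observe(); T=s["tcp_pos"]; h=cv2.cvtColor(im2,cv2.COLOR_BGR2HSV)
m=(np.hypot(p2[...,0]-T[0],p2[...,1]-T[1])<.04)&(p2[...,2]>T[2]-.006)&(p2[...,2]<T[2]+.022)&(h[...,1]>100)&((h[...,0]<15)|(h[...,0]>170))
q=p2[m]; r=least_squares(lambda t:np.hypot(q[:,0]-t[0],q[:,1]-t[1])-.026,T[:2],loss="soft_l1",f_scale=.001)
print("ring centre (scene)",r.x.round(4),m.sum(),"rel tcp",(r.x-T[:2]).round(4))
E
python3 look.py pics/c4.png
```

```text
t 10.85 tcp [ 0.5529 -0.2156  0.2087] jaw yaw -112.49 z [-0.0053  0.001  -1.    ] F [ 0.59  0.87 -1.76] w 0.0518
to A- [-0.0034  0.2414] q [ 0.5   0.42 -0.24  1.75  0.11  0.99 -1.75]
to brass [0.0021 0.0011]
ring centre (scene) [ 0.5527 -0.2107] 82 rel tcp [-0.0002  0.0052]
```

View pics/c4.png

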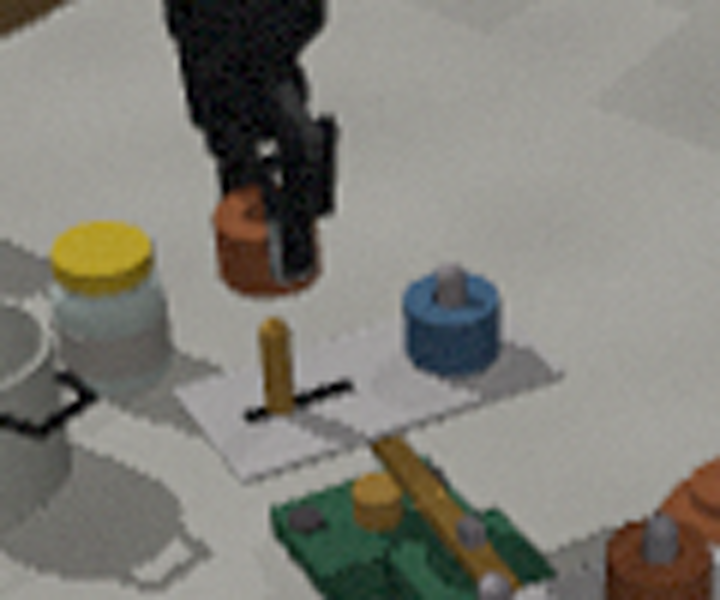

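The crop shows the held ring at crop (267,240), directly above the brass post at (275,320). Blue is at (450,320). Applying the small correction and lowering gently; the pan would yield if the ring met the dome.

Emit:
step_arm:
  rows:
    - {"delta_pos":[0.2,0.1,0],"dr":[0,-0.3,0],"claw":4.8}
    - {"delta_pos":[0.2,0.1,-1],"dr":[0,-0.3,0],"claw":4.8}
    - {"delta_pos":[0.2,0.1,-2],"dr":[0,-0.3,0],"claw":4.8}
    - {"delta_pos":[0.2,0.1,-2.6],"dr":[0,-0.3,0],"claw":4.8}
    - {"delta_pos":[0.2,0.1,-2.6],"dr":[0,-0.3,0],"claw":4.8}

```text
time: 11.32
tcp_pos: [0.5535, -0.2145, 0.1803]
eef_rot: [-0.001, -0.556, 0.832, 0.002]
wrist_force: [-0.9, 0.3, -2.2]
width: 0.0514
```

```bash
python3 st.py;python3 look.py pics/x.png; python3 pan.py 2>/dev/null
```

```text
t 11.32 tcp [ 0.5535 -0.2145  0.1803] jaw yaw -112.51 z [-0.0039  0.0021 -1.    ] F [-0.89  0.34 -2.16] w 0.0514
to A- [-0.004   0.2403] q [ 0.5   0.45 -0.23  1.78  0.12  0.94 -1.75]
to brass [ 0.0015 -0.    ]
ring centre (scene) [ 0.553  -0.2087] 84 rel tcp [-0.001  0.006]
scene pan B z 0.1144 126 pan A z 0.0996 177
top pan B z 0.1153 304 pan A z 0.1 307
scene pan B z 0.1144 131 pan A z 0.0995 176
top pan B z 0.1153 303 pan A z 0.0999 308
```

Emit:
step_arm:
  rows:
    - {"delta_pos":[0.15,0,-0.3],"dr":[0,-0.2,0],"claw":4.8}
    - {"delta_pos":[0.15,0,-0.6],"dr":[0,-0.2,0],"claw":4.8}
    - {"delta_pos":[0.15,0,-0.9],"dr":[0,-0.2,0],"claw":4.8}
    - {"delta_pos":[0.15,0,-1.3],"dr":[0,-0.2,0],"claw":4.8}
    - {"delta_pos":[0.15,0,-1.3],"dr":[0,-0.2,0],"claw":4.8}

```text
time: 11.98
tcp_pos: [0.5561, -0.2149, 0.1691]
eef_rot: [0.001, -0.555, 0.832, -0.0]
wrist_force: [-0.8, 0.6, -1.1]
width: 0.0517
```

```bash
python3 st.py; python3 pan.py 2>/dev/null
```

```text
t 11.98 tcp [ 0.5561 -0.2149  0.1691] jaw yaw -112.52 z [ 0.0026  0.001  -1.    ] F [-0.83  0.57 -1.09] w 0.0517
to A- [-0.0066  0.2407] q [ 0.49  0.46 -0.23  1.78  0.13  0.91 -1.76]
to brass [-0.0011  0.0004]
scene pan B z 0.1144 137 pan A z 0.0995 172
top pan B z 0.1153 303 pan A z 0.1 303
scene pan B z 0.1144 124 pan A z 0.0994 179
top pan B z 0.1151 301 pan A z 0.1001 303
```

Pan B hasn't moved although the ring is about 11 mm below the post top, so it is threaded. Continuing down.

Emit:
step_arm:
  rows:
    - {"delta_pos":[-0.1,0,-0.5],"dr":[0,0.1,0],"claw":4.8}
    - {"delta_pos":[-0.1,0,-1.0],"dr":[0,0.15,0],"claw":4.8}
    - {"delta_pos":[-0.1,0,-1.5],"dr":[0,0.15,0],"claw":4.8}
    - {"delta_pos":[-0.1,0,-2.0],"dr":[0,0.15,0],"claw":4.8}
    - {"delta_pos":[-0.1,0,-2.5],"dr":[0,0.15,0],"claw":4.8}

```text
time: 12.6
tcp_pos: [0.5556, -0.215, 0.1444]
eef_rot: [0.001, -0.555, 0.832, -0.0]
wrist_force: [0.3, -0.5, -1.6]
width: 0.0514
```

Emit:
step_arm:
  rows:
    - {"delta_pos":[0,0,-0.5],"dr":[0,0,0],"claw":4.8}
    - {"delta_pos":[0,0,-1.0],"dr":[0,0,0],"claw":4.8}
    - {"delta_pos":[0,0,-1.5],"dr":[0,0,0],"claw":4.8}
    - {"delta_pos":[0,0,-2.0],"dr":[0,0,0],"claw":4.8}
    - {"delta_pos":[0,0,-2.2],"dr":[0,0,0],"claw":4.8}

```text
time: 13.02
tcp_pos: [0.5553, -0.2149, 0.1215]
eef_rot: [0.0, -0.555, 0.832, 0.0]
wrist_force: [0.1, -0.2, -1.2]
width: 0.052
```

```bash
python3 st.py; python3 pan.py 2>/dev/null|head -2; python3 look.py pics/c5.png
```

```text
t 13.02 tcp [ 0.5553 -0.2149  0.1215] jaw yaw -112.52 z [ 4.e-04  1.e-03 -1.e+00] F [ 0.11 -0.16 -1.2 ] w 0.052
to A- [-0.0058  0.2407] q [ 0.48  0.52 -0.22  1.81  0.15  0.82 -1.78]
to brass [-0.0003  0.0004]
scene pan B z 0.11 106 pan A z 0.1039 179
top pan B z 0.111 298 pan A z 0.1045 314
ring centre (scene) [ 0.5557 -0.2127] 66 rel tcp [-0.0001  0.0023]
```

View pics/c5.png

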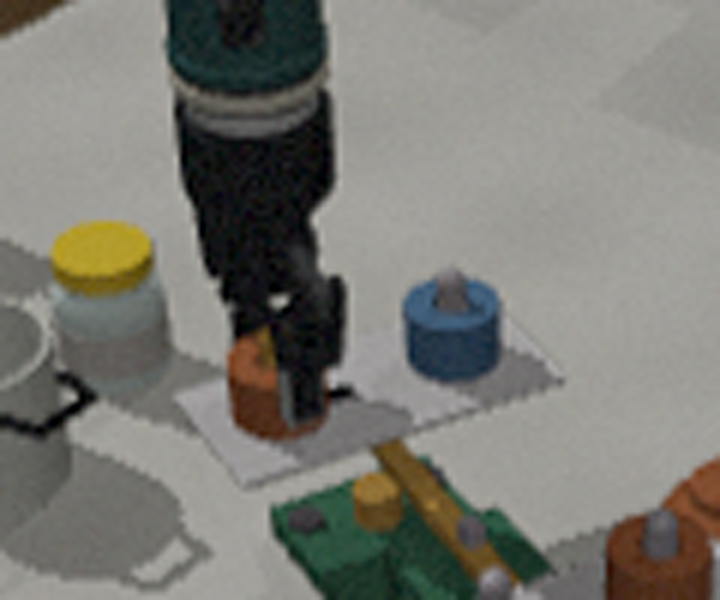

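The ring is over the brass post (seen in the bore at crop (265,345)) and resting on the pan, with the blue ring undisturbed. I'll lower the last 3–4 mm to level and release.

Emit:
step_arm:
  rows:
    - {"delta_pos":[0,0,-0.2],"dr":[0,0,0],"claw":4.8}
    - {"delta_pos":[0,0,-0.35],"dr":[0,0,0],"claw":4.8}
    - {"delta_pos":[0,0,-0.35],"dr":[0,0,0],"claw":4.8}
    - {"delta_pos":[0,0,-0.35],"dr":[0,0,0],"claw":4.8}
    - {"delta_pos":[0,0,-0.35],"dr":[0,0,0],"claw":4.8}

```text
time: 13.68
tcp_pos: [0.5559, -0.2151, 0.1193]
eef_rot: [0.001, -0.555, 0.832, -0.0]
wrist_force: [-0.3, 0.6, -0.1]
width: 0.0517
```

Emit:
step_arm:
  rows:
    - {"delta_pos":[0,0,0],"dr":[0,0,0],"claw":5.1}
    - {"delta_pos":[0,0,0],"dr":[0,0,0],"claw":5.4}
    - {"delta_pos":[0,0,0],"dr":[0,0,0],"claw":6}
    - {"delta_pos":[0,0,0],"dr":[0,0,0],"claw":7}
    - {"delta_pos":[0,0,0],"dr":[0,0,0],"claw":8.5}

```text
time: 14.1
tcp_pos: [0.556, -0.2151, 0.1194]
eef_rot: [0.001, -0.555, 0.832, -0.0]
wrist_force: [0.7, -1.0, -0.1]
width: 0.0803
```

Emit:
step_arm:
  rows:
    - {"delta_pos":[0,0,0],"dr":[0,0,0],"claw":8.5}
    - {"delta_pos":[0,0,1.5],"dr":[0,0,0],"claw":8.5}
    - {"delta_pos":[0,0,4],"dr":[0,0,0],"claw":8.5}
    - {"delta_pos":[0,0,8],"dr":[0,0,0],"claw":8.5}
    - {"delta_pos":[0,0,11],"dr":[0,0,0],"claw":8.5}

```text
time: 14.52
tcp_pos: [0.5562, -0.2151, 0.2314]
eef_rot: [0.001, -0.556, 0.832, -0.001]
wrist_force: [0.5, -0.5, 0.2]
width: 0.0851
```

Emit:
step_arm:
  rows:
    - {"delta_pos":[-1,-3,0],"dr":[0,0,0],"claw":8.5}
    - {"delta_pos":[-2,-6,0],"dr":[0,0,0],"claw":8.5}
    - {"delta_pos":[-3,-9,0],"dr":[0,0,0],"claw":8.5}
    - {"delta_pos":[-4,-12,0],"dr":[0,0,0],"claw":8.5}
    - {"delta_pos":[-5,-15,0],"dr":[0,0,0],"claw":8.5}

```text
time: 14.93
tcp_pos: [0.5055, -0.3663, 0.2316]
eef_rot: [0.001, -0.556, 0.831, -0.001]
wrist_force: [0.5, 0.4, -0.2]
width: 0.0852
```

```bash
python3 st.py; python3 pan.py 2>/dev/null
python3 - <<'E'
from h import *
im,p=cloud("scene"); im2,p=cloud("top")
cv2.imwrite("pics/c6.png",np.hstack([cv2.resize(im[120:240,220:380],(400,300),interpolation=cv2.INTER_CUBIC),cv2.resize(im2[150:270,285:445],(400,300),interpolation=cv2.INTER_CUBIC)]))
E
```

```text
t 14.93 tcp [ 0.5055 -0.3663  0.2316] jaw yaw -112.49 z [ 0.0029 -0.     -1.    ] F [ 0.47  0.38 -0.17] w 0.0852
to A- [0.044  0.3921] q [ 0.72  0.43 -0.19  1.66  0.09  1.05 -1.46]
to brass [0.0495 0.1518]
scene pan B z 0.1066 117 pan A z 0.1075 180
top pan B z 0.1073 303 pan A z 0.1076 317
scene pan B z 0.107 114 pan A z 0.1072 180
top pan B z 0.1076 302 pan A z 0.1075 308
```

View pics/c6.png

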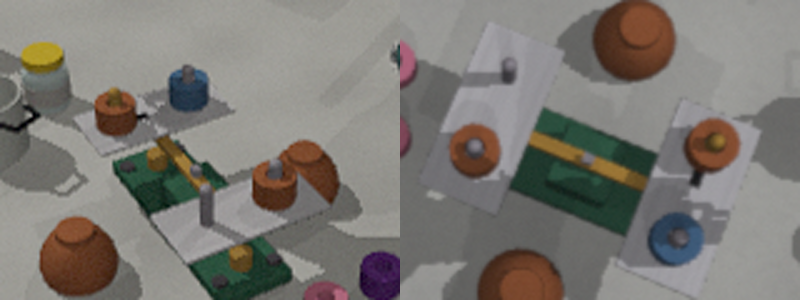

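The last picture shows one terracotta ring on the brass post (crop (712,145)), the blue ring on its post (675,238), and the other terracotta ring on pan A (475,150). The pans are level and the bowls stand where they were.

```bash
python3 -c "
from plant import workorder; print(workorder.hand_in())"
```

```text
the job is handed in; nothing more can be done
None
```

The 120 g terracotta ring is now on the brass post of pan B and both pans sit level. I handed the job in at about 15 s of the 64 s allowed; it reports no verdict.

- **Choosing the ring:** I lifted the ring on pan A's -x post first. The pans went level with it off, so it was the 240 g one, and I set it back on its post. The other ring left pan A about 7–8 mm low when lifted, so that was the 120 g one to move.
- **Placing it:** I lowered it over the brass post while still gripped, down to the pan, then released it and withdrew. Pan B did not dip as the ring passed the post top, so it did not land on the dome. Wrist force readings stayed under about 3 N.
- **Last checks:** Both cameras put pan A and pan B at about 0.107 m, within 1 mm of each other. In the final picture the moved ring is on the brass post, the 240 g ring is on pan A, the blue ring is on its own post, and the two bowls in view are where they were. I checked the bowls only by eye, and did not re-check the other pots and tools.
- **Disagreement:** Before threading, a rough scene-camera fit of the partly hidden ring differed from the position worked out from the arm's moves by about 4 mm sideways. I trusted the arm's figure, and the clean threading bore it out.

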